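# Key on the wax melter and switch its heater on

### The job

Take the red-headed key from the key rack, push it fully home in the key switch of the wax melter and turn it clockwise to its stop, leaving it there. Then flip the heater's toggle switch over to its other side. Leave the other keys and the other things on the bench where they are.

Things in the scene. Friction and masses are not known exactly. Their poses are not given: they have to be found in the camera images.
- key_red: The key to use, loose, about 40 g, upright in one of the rack's three slots (which one varies). Steel blade 12 wide (x) x 6 thick (y) x 24 high with a rounded tip; above it a round shoulder 20 across, 5 high; above that its red head. Origin: the blade's tip, on the key's axis; z runs up the key, x along the width of blade and head. Works either way round.
- key_red_head (a point): Centre of the red key's flat plastic head, 46 above the blade's tip: 32 wide (x) x 10 thick (y) x 34 high, to be pinched across its thickness. Axes as key_red.
- key_blue: Same shape and size as key_red, but with a blue head; a bystander in the rack. Same origin and axes as key_red.
- key_yellow: Same shape and size as key_red, but with a yellow head; a bystander in the rack. Same origin and axes as key_red.
- rack: Fixed wooden key rack, a block 160 (x) x 50 (y) x 40 high; three slots in its top along x, at x = -50, 0, 50, 28 deep, with 2 of play for the blades, whose width lies along the rack's x. A key rests with its shoulder on the rack's top, its tip 16 above the bench. Origin: centre of the underside.
- melter: Fixed wax melter. White control box 150 (x) x 260 (y) x 60 high with a grey top panel; origin: centre of the box's underside, x away from the robot at yaw 0, y to the left. The brass key switch stands on the panel at (0, +65), the toggle at (0, -65). Behind the box, at x = 175, a hot plate carries a fixed open pan of radius 80 whose rim is 98 above the bench.
- keyswitch (a joint): Turn of the key switch's brass cylinder: 0 off, as it starts (slot along the melter's x); 1.22 rad is its stop, fully on, clockwise seen from above. Friction 0.04 N m, no spring: it stays where it is left.
- keyswitch_mouth (a point): Centre of the slot's mouth on the brass cylinder's top face (32 across), 86 above the bench; a fixed dark collar 43 across, 1 lower, surrounds it. Slot 13 x 7, 25 deep, for the 12 x 6 blade. Turns with the cylinder: x along the slot, z up. Fully home, the key's shoulder sits on this face, its tip 24 below. A key in it has about 0.1 rad of play in turning.
- toggle (a joint): Angle of the bat toggle (white bat, steel stem): 0 off, as it starts, leaning to the melter's -x; 0.8 rad on, leaning to +x; upright at 0.4. A spring pushes it away from upright to whichever side it leans to (about 1 N at the tip).
- toggle_tip (a point): Centre of the bat's rounded upper end, which is 11 thick and ends 5.5 above this point. The pivot lies 50 below along the bat, 66 above the bench; the tip swings along the melter's x from 19 on one side of the pivot to 19 on the other, 112 above the bench at both ends, 116 when upright.
- saucepan: Bystander: loose steel saucepan 120 across, 70 high, with a handle reaching 170 from its centre along its -y.
- beaker: Bystander: loose glass beaker 72 across, 100 high.
- amber_bottle: Bystander: loose amber glass bottle 40 across, 75 high.
- pump_bottle_a: Bystander: loose pump bottle 54 across, 157 high.
- pump_bottle_b: Bystander: loose pump bottle 54 across, 157 high.
- spatula: Bystander: loose blue spatula lying on the bench.

How it is judged:
By the outcome, as a careful person would: the job done as asked, in the order asked, and still so for the second after the job is handed in, with the robot touching nothing.
It also fails if it takes over 54 s, if anything falls off the work surface, if the arm or the gripper's body presses on something with over 40 N, if the wrist force passes 120 N, or if a joint passes its speed limit or range.

### The arm

A 6-joint arm with a two-finger parallel gripper is mounted at the origin on the work surface. World frame = base frame: x ahead of the robot, y to its left, z up, the work surface at z = 0. Lengths are in m, angles in rad, forces in N, time in s.
With the tool pointing down it reaches from about 0.3 to 0.875 m from the base axis. Payload 6.4 kg.
Tool frame: the origin (TCP) lies where the fingers leave the gripper's body, on its centre line; the fingertips stand 73 mm ahead of it and the grasp point (between the pads) lies 54 mm ahead of it; z points along the fingers, y is the line along which they close (so a half turn about z gives the same grasp; the last joint's range is limited). The gripper opens to 85 mm and grips with 20 to 120 N. Pads are 22 mm wide; open, the fingers measure 114 mm over their backs; the gripper's body (76 mm by 85 mm) begins 54 mm behind the grasp point. The pads swing forward as they close: fully open they stand 13 mm farther back than shut.
Start: joints at [1.027, 0.181, 1.607, -0, 1.354, -0.206], TCP at [0.191, 0.543, 0.304] pointing down, gripper open.
Joint ranges: [-2.99, 2.99], [-0.89, 2.07], [0.3, 2.58], [-1.14, 4.28], [0, 2.63], [-3.12, 3.12]. Speed limits (rad/s): [2.57, 2.57, 3.01, 3.14, 3.14, 3.14].

### API

Orientations are given as a unit quaternion [w, x, y, z].
In Python, from bench import ctrl gives the robot as it stands.
- The arm moves only by the tool carry_out, never from a script. Its argument "steps" is one flat list of numbers, 7 for each row, row after row: the shift along the tool's x, y, z in m, then the turn, a rotation vector about the tool's x, y, z in rad, then the opening, from 0 (shut) to 1 (fully open). In form: [dx, dy, dz, wx, wy, wz, claw, dx, dy, dz, wx, wy, wz, claw, ...]. A call has 1 to 20 rows; each row is the pose to reach, as a shift and turn from the pose commanded when the call began, along the tool's axes at that moment; what a row does not reach only later rows make up. A row lasts 1/10 s, in which the tool goes at most 50 mm and 8.59 degrees, less where a joint would pass 70% of its speed; a pose out of reach is approached as far as the arm can. A call with a gripper value outside its range is refused whole. The fingers move at their own pace and stop on an object; the grip force is fixed at half the most. Time passes only in rows, so rows that repeat a pose let the fingers close. It gives the time, the measured TCP pose, the force, the opening and the grip force at its end, in the units of the state.
- ctrl.get_obs(): the state, without advancing time (a new reading comes with each control period).
- ctrl.camera(name): name is "scene" or "top"; returns the picture (400x640x3 uint8, red, green, blue); there is no depth.
- ctrl.camera_params(name): a dict with "vertical_fov" (degrees; the focal length in pixels is half the picture's height over the tangent of half this angle, whatever the lens; pixels are square), "cx", "cy" (the principal point, pixels), "k1" (the pictures are not rectified: a ray, as slopes to the right and down, at radius r is drawn at 1 + k1 r^2 times it, then the intrinsics apply), "cam_to_world" (4x4, takes a point from camera to world coordinates). Camera axes: x right, y down, z forward; pixel columns grow to the right and rows downward; lengths in m; the calibration is good to about 2 mm. A picture is of the moment at which its call begins. camera_params takes no time and is no camera call.
- ctrl.hand_in(): hands the job in; it is judged then, once.
The state is a dict: "time_s": time; "q": joint angles; "dq": joint speeds; "joint_efforts": joint torques, N m; "eef_pos": TCP position; "eef_rot": TCP orientation; "wrist_force": force on the tool from outside, world axes, zero at the start; "torque": the same for the moment, N m; "opening": opening from 0.0 (shut) to 1.0 (fully open); "grasp_force": force on a finger pad.
Only numpy, scipy, OpenCV 4.12 (cv2) and the standard library are available. Lean on these libraries where they do the work, as an engineer would, in place of code of your own. Each camera call takes 0.05 s, during which the arm holds its last target. There are 200 camera calls.

## Working session

There is one attempt and no reset: what is moved stays moved. The work goes in short steps, Python scripts to look and compute and a tool call to move; the robot and the scene stay as the last step left them, time stands still between calls to the robot, and variables do not carry over. Pictures are saved under pics/ and viewed, at most 10 in all, crops included, and the job is handed in when it is done.

Besides the shell and the picture viewer there is one more tool, called after "Emit:" by a JSON object that holds its "method" and its "body", one argument or row to a line. carry_out: Moves the arm, as the interface text tells. Its arguments: {"type":"object","properties":{"steps":{"type":"array"}},"required":["steps"]}

```bash
mkdir -p pics
cat > h.py <<'E'
import numpy as np, cv2
from bench import ctrl
def cam(name):
    p=ctrl.camera_params(name); im=ctrl.camera(name)
    return im,p
def K(p):
    f=200/np.tan(np.radians(p["vertical_fov"])/2)
    return np.array([[f,0,p["cx"]],[0,f,p["cy"]],[0,0,1.]]),np.array([p["k1"],0,0,0.])
def ray(p,uv):
    k,d=K(p); s=cv2.undistortPoints(np.array(uv,float).reshape(-1,1,2),k,d,None,None,None) if 0 else cv2.undistortPoints(np.array(uv,float).reshape(-1,1,2),k,d)
    s=s.reshape(-1,2); T=np.array(p["cam_to_world"]); v=np.c_[s,np.ones(len(s))]@T[:3,:3].T
    return T[:3,3],v
def onz(p,uv,z):
    o,v=ray(p,uv); return o+v*((z-o[2])/v[:,2])[:,None]
def proj(p,X):
    k,d=K(p); W=np.linalg.inv(np.array(p["cam_to_world"]))
    return cv2.projectPoints(np.array(X,float).reshape(-1,3),cv2.Rodrigues(W[:3,:3])[0],W[:3,3],k,d)[0].reshape(-1,2)
def tri(p1,u1,p2,u2):
    o1,v1=ray(p1,u1);o2,v2=ray(p2,u2)
    A=np.c_[v1[0],-v2[0]];t=np.linalg.lstsq(A,o2-o1,rcond=None)[0]
    a=o1+t[0]*v1[0];b=o2+t[1]*v2[0];return (a+b)/2,np.linalg.norm(a-b)
E
python3 - <<'E'
from h import *
for n in("scene","top"):
    im,p=cam(n);cv2.imwrite(f"pics/{n}0.png",im[:,:,::-1]);print(n,p)
o=ctrl.get_obs();print(o)
E
```

```text
scene {'vertical_fov': 51.13226925077049, 'cx': 318.91576960644807, 'cy': 193.64779250270055, 'k1': 0.035333839021836434, 'cam_to_world': array([[-2.60362242e-01,  5.77039629e-01, -7.74103849e-01,
         1.37919272e+00],
       [ 9.65510356e-01,  1.54675383e-01, -2.09440394e-01,
         2.57116533e-01],
       [-1.12059783e-03, -8.01935653e-01, -5.97409367e-01,
         7.43662736e-01],
       [ 0.00000000e+00,  0.00000000e+00,  0.00000000e+00,
         1.00000000e+00]])}
top {'vertical_fov': 49.00450415401028, 'cx': 321.32358859860324, 'cy': 192.8129240303845, 'k1': -0.11389331475657116, 'cam_to_world': array([[ 0.02347027, -0.97622816,  0.21547096,  0.29898423],
       [-0.99971616, -0.02203609,  0.00905624,  0.04301553],
       [-0.00409282, -0.21562235, -0.97646825,  1.35708351],
       [ 0.        ,  0.        ,  0.        ,  1.        ]])}
{'time_s': 0.1, 'q': array([ 1.02671553e+00,  1.81449633e-01,  1.60789182e+00, -2.69843805e-05,
        1.35382763e+00, -2.06269693e-01]), 'dq': array([-0.00107354, -0.00282281, -0.00282512,  0.00043246, -0.00082188,
        0.00123815]), 'joint_efforts': array([ 1.48064846e-03, -4.45880198e+01, -3.52237844e+01, -3.10562227e-04,
        4.18884694e-03, -5.93820502e-06]), 'eef_pos': array([0.19033793, 0.5421755 , 0.30309161]), 'eef_rot': array([-2.76572682e-04,  1.68100649e-01,  9.85769522e-01, -7.38216501e-04]), 'wrist_force': array([ 0.71455813, -0.9673662 ,  0.16775947]), 'torque': array([-0.01600018, -0.0151527 ,  0.05727721]), 'grasp_force': 0.0, 'opening': 1.0011206983417817}
```

View pics/scene0.png

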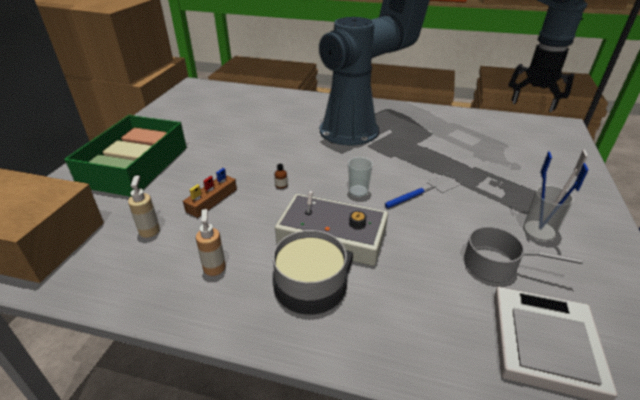

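View pics/top0.png

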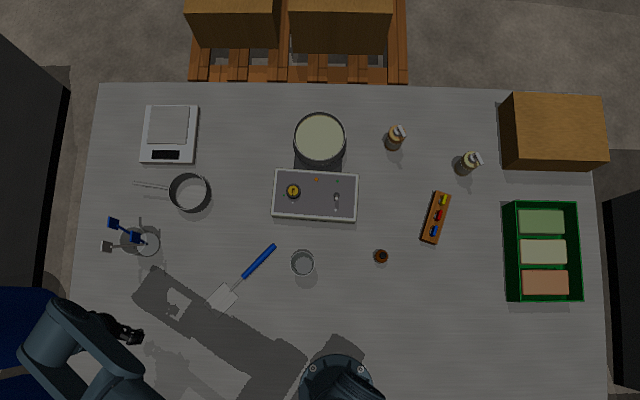

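The scene view shows the rack at about (210,193) and the melter at about (330,225). In the top view the red head is at about (438,215), between yellow and blue, the key switch at about (292,191) and the toggle at about (336,198). Next I'll measure by masks.

```bash
cat > m.py <<'E'
from h import *
R={}
for n in("scene","top"):
    im,p=cam(n);R[n]=(im,p)
def blobs(im,lo,hi,box,amin=5):
    h=cv2.cvtColor(im,cv2.COLOR_RGB2HSV);m=cv2.inRange(h,lo,hi)
    q=np.zeros_like(m);x0,y0,x1,y1=box;q[y0:y1,x0:x1]=m[y0:y1,x0:x1]
    n,l,s,c=cv2.connectedComponentsWithStats(q)
    return sorted([(int(s[i,4]),c[i].round(2),s[i,:4]) for i in range(1,n) if s[i,4]>=amin],key=lambda a:-a[0]),q
E
python3 - <<'E'
from m import *
boxes={"scene":(180,160,245,220),"top":(415,185,460,250)}
cols={"red":((0,180,90),(6,255,255)),"yel":((24,150,90),(34,255,255)),"blue":((105,150,70),(125,255,255))}
U={}
for c,(lo,hi) in cols.items():
    for n in R:
        b,_=blobs(R[n][0],lo,hi,boxes[n]);print(c,n,b[:3])
        U[c,n]=b[0][1]
    print(c,tri(R["scene"][1],U[c,"scene"],R["top"][1],U[c,"top"]), onz(R["top"][1],U[c,"top"],.064))
for n,(x0,y0,x1,y1) in {"scene":(265,175,400,265),"top":(265,160,365,230)}.items():
    c=cv2.resize(R[n][0][y0:y1,x0:x1],None,fx=5,fy=5,interpolation=cv2.INTER_CUBIC);cv2.imwrite(f"pics/{n}1.png",c[:,:,::-1])
c=[cv2.resize(R[n][0][y0:y1,x0:x1],(400,400),interpolation=cv2.INTER_CUBIC) for n,(x0,y0,x1,y1) in {"scene":(175,160,245,220),"top":(410,185,462,250)}.items()]
cv2.imwrite("pics/rack1.png",np.hstack(c)[:,:,::-1])
E
```

```text
red scene [(13, array([207.62, 178.92]), array([205, 177,   7,   5], dtype=int32))]
red top [(22, array([439.64, 214.59]), array([438, 210,   4,  10], dtype=int32))]
red (array([ 0.5235807 , -0.29950297,  0.07247606]), np.float64(0.0011614243289305055)) [[ 0.52529456 -0.30232984  0.064     ]]
yel scene [(16, array([193.94, 187.69]), array([191, 185,   7,   6], dtype=int32))]
yel top [(27, array([444.19, 198.85]), array([442, 194,   5,  10], dtype=int32))]
yel (array([ 0.57198651, -0.31520606,  0.07280593]), np.float64(0.0005940821916117587)) [[ 0.57398515 -0.31795163  0.064     ]]
blue scene [(30, array([219.23, 173.67]), array([217, 169,   7,  12], dtype=int32))]
blue top [(27, array([434.89, 230.04]), array([433, 225,   5,  11], dtype=int32))]
blue (array([ 0.47836564, -0.28674583,  0.06298852]), np.float64(1.1713620524862079e-05)) [[ 0.47822762 -0.28649377  0.064     ]]
```

View pics/scene1.png

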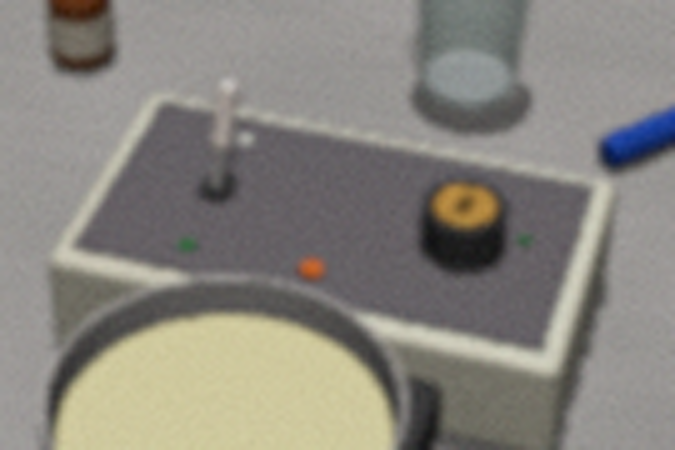

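View pics/top1.png

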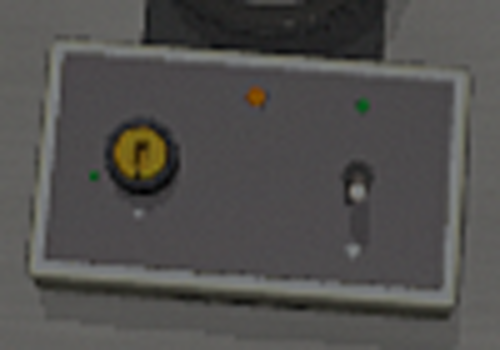

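View pics/rack1.png

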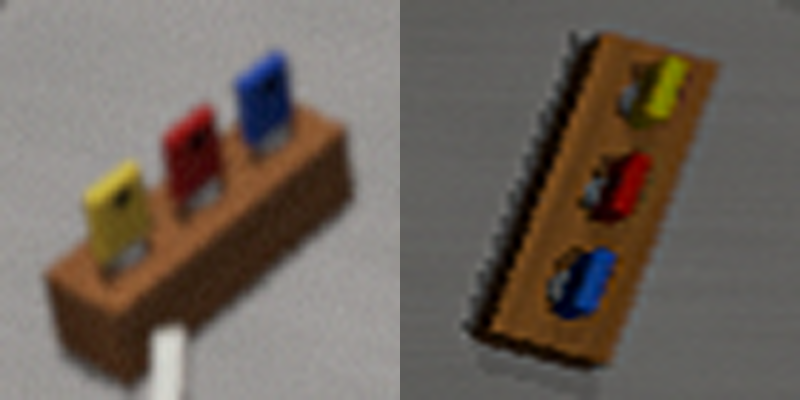

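The crops show the brass disc and slot clearly: scene about (358,216), top about (293,190.5). The toggle bat tip is at scene about (310.5,192) and top about (336.5,197.5). All three keys stand with their flat sides across the rack, and red is in the middle slot. I'll refine these by sub-pixel masks.

Run:
```python
from m import *
S=6
def sub(n,box,f):
    im,p=R[n];x0,y0,x1,y1=box
    c=cv2.resize(im[y0:y1,x0:x1],None,fx=S,fy=S,interpolation=cv2.INTER_CUBIC)
    h=cv2.cvtColor(c,cv2.COLOR_RGB2HSV);m=f(c.astype(int),h).astype(np.uint8)
    k,_=cv2.findContours(m,cv2.RETR_EXTERNAL,cv2.CHAIN_APPROX_NONE)
    k=max(k,key=cv2.contourArea).reshape(-1,2)
    return (k+.5)/S-.5+[x0,y0]
def cen(k):
    hh=cv2.convexHull(k.astype(np.float32));M=cv2.moments(hh);return np.array([M['m10'],M['m01']])/M['m00']
P={n:R[n][1] for n in R}
# brass
br=lambda c,h:(h[...,0]>10)&(h[...,0]<32)&(h[...,1]>110)&(h[...,2]>60)
a=cen(sub("scene",(345,205,372,225),br));b=cen(sub("top",(284,182,302,202),br))
print("brass",a,b,onz(P["scene"],a,.086),onz(P["top"],b,.086),tri(P["scene"],a,P["top"],b))
# toggle white bat
for n,bx,th in(("top",(331,192,342,204),135),("scene",(306,188,316,206),165)):
    k=sub(n,bx,lambda c,h:c.min(2)>th);c=cen(k);print("tog",n,c,k.min(0),k.max(0),onz(P[n],c,.112))
# panel
for n,bx in(("top",(268,165,362,226)),):
    k=sub(n,bx,lambda c,h:(c.min(2)>115)); 
    w=onz(P[n],k,.06)[:,:2];r=cv2.minAreaRect((w*1000).astype(np.float32));print("box",r,cv2.boxPoints(r))
# rack
k=sub("top",(412,182,462,250),lambda c,h:(h[...,0]<20)&(h[...,1]>100)&(c[...,0]>70))
w=onz(P["top"],k,.04)[:,:2];r=cv2.minAreaRect((w*1000).astype(np.float32));print("rack",r)
T={}
for nm,f in {"red":lambda c,h:(c[...,0]>120)&(c[...,1]<50),"yel":lambda c,h:(c[...,0]>125)&(c[...,1]>110)&(c[...,2]<70),"blue":lambda c,h:(c[...,2]>120)&(c[...,0]<70)}.items():
    k=sub("top",(425,188,452,242),f);c=cen(k);r=cv2.minAreaRect((onz(P["top"],k,.079)[:,:2]*1000).astype(np.float32))
    print(nm,c,onz(P["top"],c,.079),r)
```

```text
brass [357.54370705 215.79221268] [292.5359482  190.16198797] [[0.59037765 0.1419422  0.086     ]] [[0.58560285 0.14054932 0.086     ]] (array([0.58633007, 0.14107856, 0.08257642]), np.float64(0.0005401788662760779))
tog top [335.50926039 197.71296183] [335.41666667 197.58333333] [335.58333333 197.91666667] [[0.56011529 0.01311309 0.112     ]]
tog scene [310.09186554 191.41247595] [308.75 190.25] [311.41666667 192.58333333] [[0.55732135 0.01147379 0.112     ]]
box ((581.8180541992188, 75.44737243652344), (252.45457458496094, 143.2621307373047), 86.87369537353516) [[503.4095   -46.685493]
 [646.45844  -54.49862 ]
 [660.2266   197.58023 ]
 [517.1777   205.39337 ]]
rack ((524.0592041015625, -298.47625732421875), (51.29963684082031, 160.70103454589844), 71.64631652832031)
red [438.88726649 215.85201315] [[ 0.51882138 -0.29593139  0.079     ]] ((519.3113403320312, -296.2627868652344), (3.128352403640747, 16.244129180908203), 70.0649185180664)
yel [443.44401296 200.09895906] [[ 0.56692202 -0.31135261  0.079     ]] ((566.4519653320312, -311.5065612792969), (2.5357747077941895, 8.27938175201416), 87.94839477539062)
blue [434.99317337 230.02817682] [[ 0.47618899 -0.28298109  0.079     ]] ((476.2792663574219, -283.07843017578125), (6.066019535064697, 27.341934204101562), 71.75708770751953)
```

```bash
cat > go.py <<'E'
import sys
from h import *
from scipy.spatial.transform import Rotation as Ro
def rel(x,y,z,yaw):  # yaw = world yaw (deg) of tool x, tool down; prints shift+turn from measured pose
    o=ctrl.get_obs();w=o["eef_rot"];r=Ro.from_quat([w[1],w[2],w[3],w[0]])
    t=Ro.from_euler("z",yaw,degrees=True)*Ro.from_euler("x",180,degrees=True)
    print("t",round(o["time_s"],2),"pos",o["eef_pos"].round(4),"yaw",Ro.as_euler(r*Ro.from_euler("x",-180,degrees=True),"ZYX",degrees=True).round(2),
     "F",o["wrist_force"].round(1),"M",o["torque"].round(2),"open",round(o["opening"],3),"g",round(o["grasp_force"],1))
    print("shift",r.inv().apply(np.array([x,y,z])-o["eef_pos"]).round(4),"turn",(r.inv()*t).as_rotvec().round(4))
if __name__=="__main__": rel(*map(float,sys.argv[1:5]))
E
python3 go.py .524 -.2988 .24 161.65
```

```text
t 0.3 pos [0.1905 0.5424 0.3036] yaw [ 1.6065e+02 -1.0000e-02  3.0000e-02] F [-0.1  0.3 -0.4] M [-0.02 -0.02 -0.02] open 1.001 g 0.0
shift [-0.5935 -0.6831  0.0639] turn [-0.0006 -0.0001 -0.0175]
```

Emit:
{"method": "carry_out", "body": {
  "steps": [-0.5935, -0.683, 0.03, 0, 0, -0.017, 1, -0.5935, -0.683, 0.03, 0, 0, -0.017, 1, -0.5935, -0.683, 0.03, 0, 0, -0.017, 1, -0.5935, -0.683, 0.03, 0, 0, -0.017, 1, -0.5935, -0.683, 0.03, 0, 0, -0.017, 1, -0.5935, -0.683, 0.03, 0, 0, -0.017, 1, -0.5935, -0.683, 0.03, 0, 0, -0.017, 1, -0.5935, -0.683, 0.03, 0, 0, -0.017, 1, -0.5935, -0.683, 0.03, 0, 0, -0.017, 1, -0.5935, -0.683, 0.03, 0, 0, -0.017, 1, -0.5935, -0.683, 0.03, 0, 0, -0.017, 1, -0.5935, -0.683, 0.03, 0, 0, -0.017, 1, -0.5935, -0.683, 0.03, 0, 0, -0.017, 1, -0.5935, -0.683, 0.03, 0, 0, -0.017, 1, -0.5935, -0.683, 0.03, 0, 0, -0.017, 1, -0.5935, -0.683, 0.03, 0, 0, -0.017, 1, -0.5935, -0.683, 0.06, 0, 0, -0.017, 1, -0.5935, -0.683, 0.06, 0, 0, -0.017, 1, -0.5935, -0.683, 0.06, 0, 0, -0.017, 1, -0.5935, -0.683, 0.06, 0, 0, -0.017, 1]
}}

```text
time_s: 2.3
eef_pos: [0.5237, -0.2997, 0.2424]
eef_rot: [-0.001, 0.161, 0.987, 0.001]
wrist_force: [0.4, 0.3, 0.7]
opening: 0.997
grasp_force: 0.0
```

```bash
python3 go.py .524 -.2988 .120 161.65
python3 - <<'E'
from m import *
for n in R: cv2.imwrite(f"pics/{n}2.png",R[n][0][:,:,::-1])
E
```

```text
t 2.3 pos [ 0.5237 -0.2997  0.2424] yaw [ 1.615e+02 -1.400e-01 -6.000e-02] F [0.4 0.3 0.7] M [ 0.05  0.03 -0.  ] open 0.997 g 0.0
shift [-0.0003  0.0008  0.1224] turn [ 0.001  -0.0024 -0.0027]
```

Emit:
{"method": "carry_out", "body": {
  "steps": [0, 0.0008, 0.05, 0, 0, -0.0027, 1, 0, 0.0008, 0.09, 0, 0, -0.0027, 0.8, 0, 0.0008, 0.11, 0, 0, -0.0027, 0.6, 0, 0.0008, 0.122, 0, 0, -0.0027, 0.5, 0, 0.0008, 0.122, 0, 0, -0.0027, 0.4, 0, 0.0008, 0.122, 0, 0, -0.0027, 0.3, 0, 0.0008, 0.122, 0, 0, -0.0027, 0.2, 0, 0.0008, 0.122, 0, 0, -0.0027, 0, 0, 0.0008, 0.122, 0, 0, -0.0027, 0, 0, 0.0008, 0.122, 0, 0, -0.0027, 0, 0, 0.0008, 0.122, 0, 0, -0.0027, 0, 0, 0.0008, 0.122, 0, 0, -0.0027, 0]
}}

```text
time_s: 3.6
eef_pos: [0.5254, -0.2986, 0.124]
eef_rot: [0.001, 0.158, 0.987, -0.001]
wrist_force: [-0.3, 1.1, 6.6]
opening: 0.109
grasp_force: 59.0
```

```bash
python3 go.py .524 -.2988 .230 161.65
```

```text
t 3.6 pos [ 0.5254 -0.2986  0.124 ] yaw [1.6176e+02 1.8000e-01 6.0000e-02] F [-0.3  1.1  6.6] M [ 0.22  0.07 -0.03] open 0.109 g 59.0
shift [ 0.001  -0.0008 -0.106 ] turn [-0.001   0.0032  0.002 ]
```

Emit:
{"method": "carry_out", "body": {
  "steps": [0, 0, -0.02, 0, 0, 0, 0, 0, 0, -0.05, 0, 0, 0, 0, 0, 0, -0.09, 0, 0, 0, 0, 0, 0, -0.14, 0, 0, 0, 0, 0, 0, -0.14, 0, 0, 0, 0, 0, 0, -0.14, 0, 0, 0, 0]
}}

```text
time_s: 4.2
eef_pos: [0.525, -0.2984, 0.2642]
eef_rot: [0.002, 0.158, 0.987, -0.001]
wrist_force: [-1.0, 0.3, -1.6]
opening: 0.105
grasp_force: 59.3
```

```bash
python3 go.py .5860 .1407 .235 176.87;python3 - <<'E'
from m import *
c=[cv2.resize(R[n][0][y0:y1,x0:x1],(400,400),interpolation=cv2.INTER_CUBIC) for n,(x0,y0,x1,y1) in {"scene":(165,110,265,210),"top":(400,170,480,250)}.items()]
cv2.imwrite("pics/lift.png",np.hstack(c)[:,:,::-1])
E
```

```text
t 4.2 pos [ 0.525  -0.2984  0.2642] yaw [1.6177e+02 2.4000e-01 1.0000e-01] F [-1.   0.3 -1.6] M [0.03 0.04 0.01] open 0.105 g 59.3
shift [0.0796 0.4362 0.0281] turn [-0.0023  0.0039 -0.2636]
```

View pics/lift.png

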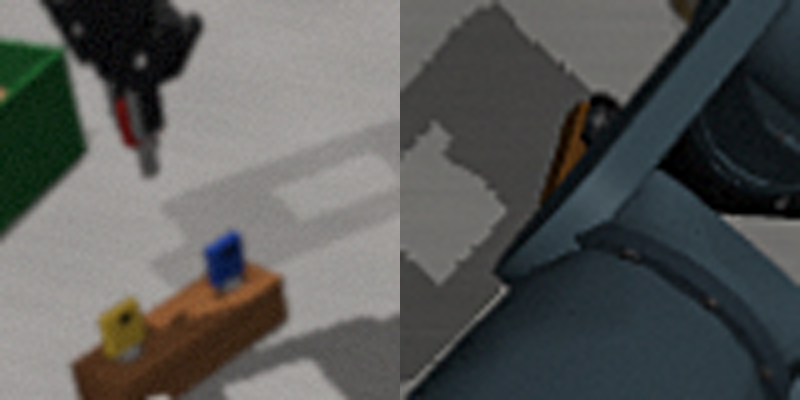

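The red key hangs straight in the gripper (scene crop, blade tip at about (202,154)), and blue and yellow are still in the rack. Now I'll carry it over the key switch.

Emit:
{"method": "carry_out", "body": {
  "steps": [0.0796, 0.4362, 0, -0.002, 0.004, -0.2636, 0, 0.0796, 0.4362, 0, -0.002, 0.004, -0.2636, 0, 0.0796, 0.4362, 0, -0.002, 0.004, -0.2636, 0, 0.0796, 0.4362, 0, -0.002, 0.004, -0.2636, 0, 0.0796, 0.4362, 0, -0.002, 0.004, -0.2636, 0, 0.0796, 0.4362, 0, -0.002, 0.004, -0.2636, 0, 0.0796, 0.4362, 0, -0.002, 0.004, -0.2636, 0, 0.0796, 0.4362, 0, -0.002, 0.004, -0.2636, 0, 0.0796, 0.4362, 0, -0.002, 0.004, -0.2636, 0, 0.0796, 0.4362, 0.03, -0.002, 0.004, -0.2636, 0, 0.0796, 0.4362, 0.05, -0.002, 0.004, -0.2636, 0, 0.0796, 0.4362, 0.055, -0.002, 0.004, -0.2636, 0, 0.0796, 0.4362, 0.055, -0.002, 0.004, -0.2636, 0, 0.0796, 0.4362, 0.055, -0.002, 0.004, -0.2636, 0]
}}

```text
time_s: 5.7
eef_pos: [0.5855, 0.141, 0.2072]
eef_rot: [-0.002, 0.028, 1.0, 0.001]
wrist_force: [0.1, 0.3, 0.8]
opening: 0.104
grasp_force: 59.4
```

```bash
python3 go.py .5860 .1407 .200 176.87;python3 - <<'E'
from m import *
c=cv2.resize(R["scene"][0][170:245,320:400],None,fx=7,fy=7,interpolation=cv2.INTER_CUBIC)
cv2.imwrite("pics/mouth.png",c[:,:,::-1])
p=R["scene"][1];print(proj(p,[[.586,.1407,.086],[.586,.1407,.101],[.586,.1407,.125]]))
E
```

```text
t 5.7 pos [0.5855 0.141  0.2072] yaw [ 1.7684e+02 -2.0000e-01 -1.4000e-01] F [0.1 0.3 0.8] M [-0.   -0.03 -0.03] open 0.104 g 59.4
shift [-0.0005 -0.0003  0.0072] turn [ 0.0025 -0.0035 -0.0005]
[[357.38237963 214.6112356 ]
 [357.71149894 209.87349252]
 [358.25099148 202.1186771 ]]
```

View pics/mouth.png

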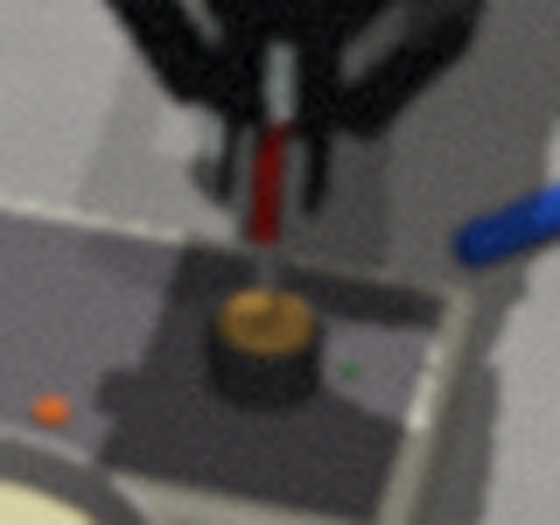

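The key's blade (crop about (266,275)) sits centred over the brass disc (crop about (265,323)). I'll lower it gently until it touches.

Emit:
{"method": "carry_out", "body": {
  "steps": [0, -0.0003, 0.006, 0.002, -0.003, 0, 0, 0, -0.0003, 0.01, 0.002, -0.003, 0, 0, 0, -0.0003, 0.013, 0.002, -0.003, 0, 0, 0, -0.0003, 0.016, 0.002, -0.003, 0, 0, 0, -0.0003, 0.016, 0.002, -0.003, 0, 0, 0, -0.0003, 0.016, 0.002, -0.003, 0, 0]
}}

```text
time_s: 6.4
eef_pos: [0.5858, 0.1412, 0.191]
eef_rot: [0.0, 0.027, 1.0, 0.0]
wrist_force: [2.8, 0.5, -2.1]
opening: 0.104
grasp_force: 59.2
```

```bash
python3 go.py .5858 .1405 .190 176.87
```

```text
t 6.4 pos [0.5858 0.1412 0.191 ] yaw [ 1.7688e+02  5.0000e-02 -4.0000e-02] F [ 2.8  0.5 -2.1] M [ 0.09 -0.77  0.03] open 0.104 g 59.2
shift [-0.0001 -0.0007  0.001 ] turn [0.0007 0.0009 0.0001]
```

Emit:
{"method": "carry_out", "body": {
  "steps": [-0.0006, 0, 0.001, 0, 0, 0, 0, -0.0006, 0, 0.003, 0, 0, 0, 0, -0.0006, 0, 0.004, 0, 0, 0, 0, -0.0006, 0, 0.004, 0, 0, 0, 0]
}}

```text
time_s: 6.8
eef_pos: [0.5863, 0.1412, 0.1872]
eef_rot: [0.0, 0.027, 1.0, 0.0]
wrist_force: [5.1, 0.3, 1.0]
opening: 0.103
grasp_force: 59.6
```

```bash
python3 go.py .5858 .1405 .190 176.87
```

```text
t 6.8 pos [0.5863 0.1412 0.1872] yaw [ 1.7688e+02  5.0000e-02 -4.0000e-02] F [5.1 0.3 1. ] M [ 0.15 -0.95  0.01] open 0.103 g 59.6
shift [ 0.0005 -0.0007 -0.0028] turn [0.0008 0.0009 0.0001]
```

Emit:
{"method": "carry_out", "body": {
  "steps": [-0.0008, 0, 0.001, 0, 0, 0, 0, -0.0012, 0, 0.003, 0, 0, 0, 0, -0.0012, 0, 0.005, 0, 0, 0, 0, -0.0012, 0, 0.005, 0, 0, 0, 0]
}}

```text
time_s: 7.2
eef_pos: [0.5867, 0.1411, 0.1813]
eef_rot: [-0.001, 0.027, 1.0, 0.0]
wrist_force: [2.7, 1.0, -1.2]
opening: 0.11
grasp_force: 59.2
```

```bash
python3 go.py .5858 .1405 .190 176.87
```

```text
t 7.2 pos [0.5867 0.1411 0.1813] yaw [ 1.7688e+02 -8.0000e-02 -4.0000e-02] F [ 2.7  1.  -1.2] M [ 0.27 -0.68  0.  ] open 0.11 g 59.2
shift [ 0.0009 -0.0007 -0.0087] turn [ 0.0006 -0.0015  0.0001]
```

Emit:
{"method": "carry_out", "body": {
  "steps": [-0.0005, 0, 0.003, 0, 0, 0, 0, -0.001, 0, 0.006, 0, 0, 0, 0, -0.001, 0, 0.009, 0, 0, 0, 0, -0.001, 0, 0.012, 0, 0, 0, 0, -0.001, 0, 0.012, 0, 0, 0, 0]
}}

```text
time_s: 7.7
eef_pos: [0.5876, 0.1412, 0.17]
eef_rot: [-0.001, 0.027, 1.0, 0.0]
wrist_force: [-3.4, 1.9, 5.1]
opening: 0.108
grasp_force: 60.0
```

```bash
python3 go.py .5858 .1405 .170 176.87
```

```text
t 7.7 pos [0.5876 0.1412 0.17  ] yaw [ 1.7689e+02 -1.1000e-01 -3.0000e-02] F [-3.4  1.9  5.1] M [0.36 0.36 0.01] open 0.108 g 60.0
shift [ 0.0017 -0.0008 -0.    ] turn [ 0.0005 -0.0019  0.0004]
```

Emit:
{"method": "carry_out", "body": {
  "steps": [0.0005, 0, 0.001, 0, 0, 0, 0, 0.0005, 0, 0.002, 0, 0, 0, 0, 0.0005, 0, 0.002, 0, 0, 0, 0]
}}

```text
time_s: 8.0
eef_pos: [0.5876, 0.1412, 0.1699]
eef_rot: [-0.0, 0.027, 1.0, 0.0]
wrist_force: [-6.4, 1.1, 14.5]
opening: 0.107
grasp_force: 61.9
```

```bash
python3 go.py .5870 .1405 .170 106.87
```

```text
t 8.0 pos [0.5876 0.1412 0.1699] yaw [ 1.7689e+02 -2.0000e-02 -2.0000e-02] F [-6.4  1.1 14.5] M [0.19 1.08 0.02] open 0.107 g 61.9
shift [ 0.0006 -0.0007 -0.0001] turn [ 2.0000e-04 -6.0000e-04  1.2222e+00]
```

The key is home: it stopped at TCP z 0.170 with 14 N of push. Next, the clockwise turn.

Emit:
{"method": "carry_out", "body": {
  "steps": [0, -0.0002, -0.001, 0, 0, 0.12, 0, 0, -0.0004, -0.001, 0, 0, 0.24, 0, 0.0001, -0.0005, -0.001, 0, 0, 0.36, 0, 0.0002, -0.0007, -0.001, 0, 0, 0.48, 0, 0.0003, -0.0008, -0.001, 0, 0, 0.6, 0, 0.0004, -0.001, -0.001, 0, 0, 0.72, 0, 0.0005, -0.0011, -0.001, 0, 0, 0.84, 0, 0.0006, -0.0012, -0.001, 0, 0, 0.96, 0, 0.0008, -0.0013, -0.001, 0, 0, 1.08, 0, 0.001, -0.0014, -0.001, 0, 0, 1.2, 0, 0.001, -0.0014, -0.001, 0, 0, 1.2, 0]
}}

```text
time_s: 9.1
eef_pos: [0.5864, 0.1399, 0.1699]
eef_rot: [-0.0, 0.588, 0.809, 0.0]
wrist_force: [-3.5, 2.1, 8.1]
opening: 0.105
grasp_force: 60.8
```

```bash
python3 go.py .5866 .1397 .170 106.87
```

```text
t 9.1 pos [0.5864 0.1399 0.1699] yaw [ 1.0794e+02 -4.0000e-02  2.0000e-02] F [-3.5  2.1  8.1] M [ 0.35  0.59 -0.04] open 0.105 g 60.8
shift [-0.0002  0.0002 -0.0001] turn [-0.0004 -0.0007  0.0187]
```

Emit:
{"method": "carry_out", "body": {
  "steps": [0, 0, 0, 0, 0, 0.04, 0, 0, 0, 0, 0, 0, 0.08, 0, 0, 0, 0, 0, 0, 0.12, 0, 0, 0, 0, 0, 0, 0.12, 0]
}}

```text
time_s: 9.5
eef_pos: [0.5863, 0.1398, 0.1699]
eef_rot: [-0.001, 0.635, 0.773, -0.0]
wrist_force: [-4.6, 2.1, 9.0]
opening: 0.105
grasp_force: 60.9
```

```bash
python3 go.py .5866 .1397 .170 106.87
```

```text
t 9.5 pos [0.5863 0.1398 0.1699] yaw [ 1.012e+02 -4.000e-02  5.000e-02] F [-4.6  2.1  9. ] M [ 0.27  0.72 -0.05] open 0.105 g 60.9
shift [-0.0002  0.0003 -0.0001] turn [-0.0008 -0.0007 -0.099 ]
```

Emit:
{"method": "carry_out", "body": {
  "steps": [0, 0, 0, 0, 0, 0.04, 0, 0, 0, 0, 0, 0, 0.08, 0, 0, 0, 0, 0, 0, 0.08, 0]
}}

```text
time_s: 9.8
eef_pos: [0.5861, 0.1399, 0.1699]
eef_rot: [-0.001, 0.665, 0.747, -0.0]
wrist_force: [-3.3, 1.8, 9.4]
opening: 0.109
grasp_force: 61.0
```

```bash
python3 go.py .5866 .1397 .170 106.87
```

```text
t 9.8 pos [0.5861 0.1399 0.1699] yaw [ 9.665e+01 -3.000e-02  7.000e-02] F [-3.3  1.8  9.4] M [0.35 0.84 0.24] open 0.109 g 61.0
shift [-0.0003  0.0004 -0.0001] turn [-0.0012 -0.0007 -0.1784]
```

Emit:
{"method": "carry_out", "body": {
  "steps": [0, 0, 0, 0, 0, 0.04, 0, 0, 0, 0, 0, 0, 0.04, 0, 0, 0, 0, 0, 0, 0.04, 0]
}}

```text
time_s: 10.1
eef_pos: [0.5861, 0.1399, 0.1699]
eef_rot: [-0.001, 0.679, 0.734, -0.0]
wrist_force: [-3.7, 2.8, 10.5]
opening: 0.104
grasp_force: 61.1
```

```bash
python3 go.py .5866 .1397 .170 106.87
```

```text
t 10.1 pos [0.5861 0.1399 0.1699] yaw [ 9.444e+01 -3.000e-02  8.000e-02] F [-3.7  2.8 10.5] M [0.41 0.86 0.51] open 0.104 g 61.1
shift [-0.0003  0.0005 -0.0001] turn [-0.0013 -0.0006 -0.2169]
```

Emit:
{"method": "carry_out", "body": {
  "steps": [0, 0, 0, 0, 0, -0.04, 0, 0, 0, 0, 0, 0, -0.04, 0.1, 0, 0, 0, 0, 0, -0.04, 0.2, 0, 0, 0, 0, 0, -0.04, 0.35, 0, 0, 0, 0, 0, -0.04, 0.5, 0, 0, 0, 0, 0, -0.04, 0.5, 0, 0, -0.02, 0, 0, -0.04, 0.5, 0, 0, -0.05, 0, 0, -0.04, 0.5, 0, 0, -0.09, 0, 0, -0.04, 0.5, 0, 0, -0.13, 0, 0, -0.04, 0.5, 0, 0, -0.13, 0, 0, -0.04, 0, 0, 0, -0.13, 0, 0, -0.04, 0]
}}

```text
time_s: 11.3
eef_pos: [0.5869, 0.1396, 0.3]
eef_rot: [0.001, 0.665, 0.747, 0.001]
wrist_force: [0.7, -0.0, -0.9]
opening: 0.167
grasp_force: 0.0
```

```bash
python3 - <<'E'
from m import *
c=[cv2.resize(R[n][0][y0:y1,x0:x1],(400,400),interpolation=cv2.INTER_CUBIC) for n,(x0,y0,x1,y1) in {"scene":(290,160,390,260),"top":(270,150,350,230)}.items()]
cv2.imwrite("pics/turned.png",np.hstack(c)[:,:,::-1])
E
python3 go.py .5350 .0130 .26 176.87
```

```text
t 11.4 pos [0.5857 0.1395 0.2973] yaw [ 9.666e+01 -4.000e-02  1.800e-01] F [ 0.  -0.2 -0.5] M [-0.02 -0.02  0.03] open 0.005 g 0.0
shift [-0.1198 -0.0649  0.0374] turn [-0.0021 -0.0028 -1.4   ]
```

View pics/turned.png

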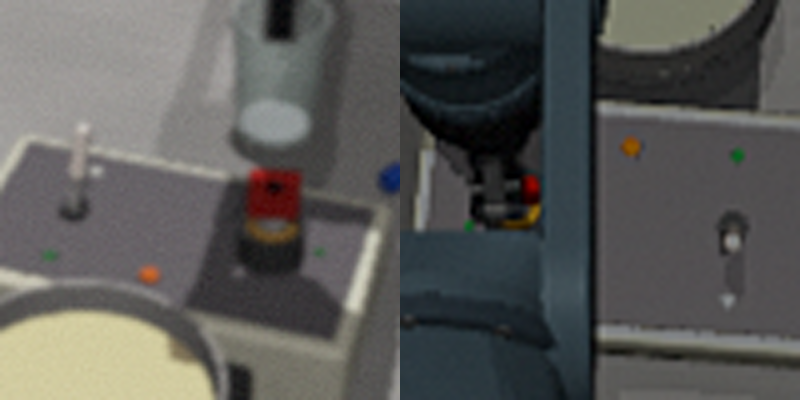

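The scene crop shows the key home, with its head broadside to the camera, so it is turned (crop about (274,195)). The toggle still leans to -x, with its tip at scene crop about (82,130). Now I'll go to the toggle's near side with the fingers shut.

```bash
python3 go.py .520 .0138 .25 86.87
```

```text
t 11.4 pos [0.5857 0.1395 0.2973] yaw [ 9.666e+01 -4.000e-02  1.800e-01] F [ 0.  -0.2 -0.5] M [-0.02 -0.02  0.03] open 0.005 g 0.0
shift [-0.1173 -0.0797  0.0475] turn [-0.0032 -0.0004  0.1708]
```

Emit:
{"method": "carry_out", "body": {
  "steps": [-0.117, -0.08, 0.01, 0, 0, 0.171, 0, -0.117, -0.08, 0.01, 0, 0, 0.171, 0, -0.117, -0.08, 0.01, 0, 0, 0.171, 0, -0.117, -0.08, 0.01, 0, 0, 0.171, 0, -0.117, -0.08, 0.01, 0, 0, 0.171, 0, -0.117, -0.08, 0.05, 0, 0, 0.171, 0, -0.117, -0.08, 0.09, 0, 0, 0.171, 0, -0.117, -0.08, 0.115, 0, 0, 0.171, 0, -0.117, -0.08, 0.124, 0, 0, 0.171, 0, -0.117, -0.08, 0.124, 0, 0, 0.171, 0, -0.117, -0.08, 0.124, 0, 0, 0.171, 0]
}}

```text
time_s: 12.5
eef_pos: [0.5214, 0.0146, 0.1758]
eef_rot: [0.0, 0.726, 0.688, 0.0]
wrist_force: [0.7, -0.0, -0.3]
opening: -0.001
grasp_force: 0.0
```

```bash
python3 go.py .576 .0107 .173 86.87
```

```text
t 12.5 pos [0.5214 0.0146 0.1758] yaw [ 8.692e+01 -2.000e-02 -4.000e-02] F [ 0.7 -0.  -0.3] M [ 0.   -0.04  0.03] open -0.001 g 0.0
shift [-0.001   0.0547  0.0029] turn [ 0.0007 -0.0004  0.0008]
```

Emit:
{"method": "carry_out", "body": {
  "steps": [-0.001, 0.008, 0.003, 0, 0, 0, 0, -0.001, 0.014, 0.003, 0, 0, 0, 0, -0.001, 0.02, 0.003, 0, 0, 0, 0, -0.001, 0.026, 0.003, 0, 0, 0, 0, -0.001, 0.032, 0.003, 0, 0, 0, 0, -0.001, 0.038, 0.003, 0, 0, 0, 0, -0.001, 0.044, 0.003, 0, 0, 0, 0, -0.001, 0.05, 0.003, 0, 0, 0, 0, -0.001, 0.055, 0.003, 0, 0, 0, 0, -0.001, 0.055, 0.003, 0, 0, 0, 0]
}}

```text
time_s: 13.5
eef_pos: [0.5761, 0.0101, 0.1719]
eef_rot: [-0.0, 0.726, 0.687, 0.0]
wrist_force: [-0.5, 0.4, 0.0]
opening: 0.001
grasp_force: 0.0
```

```bash
python3 go.py .5 .015 .173 86.87
```

```text
t 13.5 pos [0.5761 0.0101 0.1719] yaw [ 8.687e+01 -2.000e-02  1.000e-02] F [-0.5  0.4  0. ] M [-0.07 -0.06 -0.03] open 0.001 g 0.0
shift [ 0.0008 -0.0762 -0.0011] turn [-0.0001 -0.0004 -0.0001]
```

Emit:
{"method": "carry_out", "body": {
  "steps": [0, -0.03, 0, 0, 0, 0, 0, 0, -0.06, 0, 0, 0, 0, 0, 0, -0.06, -0.05, 0, 0, 0, 0, 0, -0.06, -0.1, 0, 0, 0, 0, 0, -0.06, -0.13, 0, 0, 0, 0, 0.1, -0.08, -0.13, 0, 0, 0, 0, 0.18, -0.08, -0.13, 0, 0, 0, 0, 0.25, -0.08, -0.13, 0, 0, 0, 0, 0.25, -0.08, -0.13, 0, 0, 0, 0, 0.25, -0.08, -0.13, 0, 0, 0, 0, 0.25, -0.08, -0.13, 0, 0, 0, 0]
}}

```text
time_s: 14.6
eef_pos: [0.508, 0.2693, 0.302]
eef_rot: [-0.001, 0.724, 0.69, 0.001]
wrist_force: [0.2, -0.5, 0.3]
opening: 0.001
grasp_force: 0.0
```

Run:
```python
from m import *
c=[cv2.resize(R[n][0][y0:y1,x0:x1],(400,400),interpolation=cv2.INTER_CUBIC) for n,(x0,y0,x1,y1) in {"scene":(290,160,390,260),"top":(270,150,350,230)}.items()]
cv2.imwrite("pics/final.png",np.vstack([np.hstack(c)])[:,:,::-1])
print(ctrl.get_obs()["eef_pos"],proj(R["scene"][1],[[.5593,.0116,.112],[.5973,.0096,.112]]))
```

```text
[0.50856637 0.26526539 0.30162127] [[309.92431571 191.8657274 ]
 [304.89291236 200.55283507]]
```

View pics/final.png

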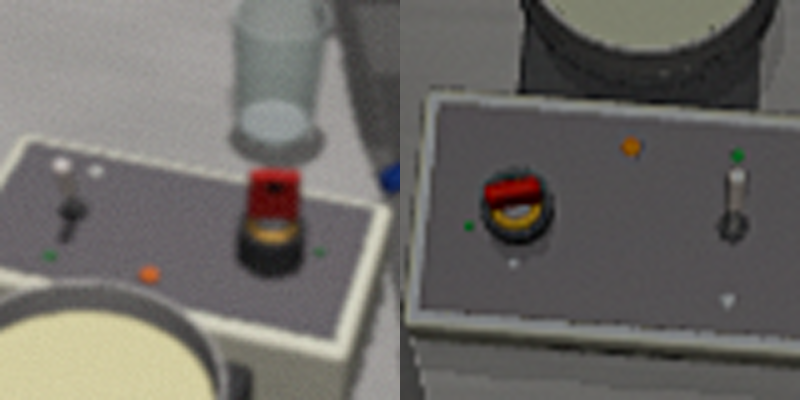

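The toggle now leans to +x (scene crop tip about (62,165), as predicted). The key head has turned about 73° from the slot's starting line, which is the stop plus play.

```bash
python3 -c "
from bench import ctrl
print(ctrl.hand_in())"
```

```text
the job is handed in; nothing more can be done
None
```

The red key is fully home in the key switch and turned clockwise to its stop, and the toggle is flipped to its other side; the job was handed in at about 15 s, and no judging result came back.

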